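Fit a temperature probe to a flask and hold the flask down in a touch-start mixer

ROBOT

A 6-joint arm with a two-finger parallel gripper is mounted at the origin on a cart in front of the work surface, level with it; the furniture and walls round the work are solid. World frame = base frame: x ahead of the robot, y to its left, z up, the work surface at z = 0. Lengths are in m, angles in rad, forces in N, time in s.
With the tool pointing down it reaches from about 0.35 to 0.975 m from the base axis. Payload 4.9 kg.
Tool frame: the origin (TCP) lies at the very end of the fingers, on their centre line; the grasp point (between the pads) lies 19 mm behind it; z points along the fingers, x is the direction in which the jaws open and shut, and the axes are right-handed (so a half turn about z gives the same grasp; the last joint's range is limited). The gripper opens to 85 mm and grips with 20 to 120 N. Pads are 22 mm wide; open, the fingers measure 114 mm over their backs; the gripper's body (76 mm by 85 mm) begins 54 mm behind the grasp point. The pads swing forward as they close: fully open they stand 13 mm farther back than shut.
Start: joints at [-1.351, 0.053, 1.613, -0, 1.476, -0.119], TCP at [0.208, -0.589, 0.231] pointing down, gripper open.
Joint ranges: [-3.01, 3.01], [-1.01, 2.22], [0.06, 2.58], [-1.02, 4.17], [0.09, 2.62], [-3.14, 3.14]. Speed limits (rad/s): [2.57, 2.57, 3.14, 3.14, 3.14, 3.14].

INTERFACE

Orientations are given as a unit quaternion [w, x, y, z].
In Python, from plant import * gives the robot as it stands.
- The arm moves only by the shell command python3 -m inch 'ROWS'. ROWS is text: rows parted by semicolons, each of 7 numbers parted by spaces: the shift along the tool's x, y, z in m, then the turn, a rotation vector about the tool's x, y, z in rad, then the closure, from 0 (fully open) to 1 (shut). A call has 1 to 10 rows; each row shifts and turns the commanded pose from where the row before left it, along the tool's axes as they then stand; what a row does not reach is not made up. A row lasts 1/12 s, in which the tool goes at most 41.7 mm and 7.16 degrees, less where a joint would pass 70% of its speed; a pose out of reach is approached as far as the arm can. A call with a gripper value outside its range is refused whole. The fingers move at their own pace and stop on an object; the grip force is fixed at half the most. Time passes only in rows, so rows that do not move let the fingers close. It gives the time, the measured TCP pose, the force and the opening at its end, in the units of the state.
- state(): the state, without advancing time (a new reading comes with each control period).
- grab_frame(name): name is "scene" or "side" or "wrist"; returns the picture (480x640x3 uint8, blue, green, red); there is no depth.
- camera_info(name): a dict with "vertical_fov" (degrees; the focal length in pixels is half the picture's height over the tangent of half this angle, whatever the lens; pixels are square), "cx", "cy" (the principal point, pixels), "origin" and "rotation" of the camera in the world. Camera axes: x right, y down, z forward; pixel columns grow to the right and rows downward; lengths in m; the calibration is good to about 2 mm. A picture is of the moment at which its call begins: read the wrist's pose just before it. camera_info takes no time and is no camera call; for the wrist camera it gives the pose at the moment of the call.
- job_done(): hands the job in, once; it reports no verdict.
The state is a dict: "time": time; "joint_pos": joint angles; "joint_vel": joint speeds; "joint_efforts": joint torques, N m; "tool_pos": TCP position; "tool_rot": TCP orientation; "contact_force": force on the tool from outside, world axes, zero at the start; "ft_torque": the same for the moment, N m; "gripper_width": opening from 0.0 (shut) to 1.0 (fully open).
Only numpy, scipy, OpenCV 4.12 (cv2) and the standard library are available. Lean on these libraries where they do the work, as an engineer would, in place of code of your own. Each camera call takes 0.05 s, during which the arm holds its last target.

TASK

The sample in the amber round-bottomed flask has to be mixed with its temperature probe in place. Take the probe from its stand and put it through the hole in the flask's stopper, right down, and let go of it while the flask still stands in its cork ring. Then lift the flask by its neck, keeping it upright, set it in the mixer's sprung ring and push it well down against the springs without forcing it; finish while still gripping the flask and holding the ring down, and leave the other things on the bench where they are.

Things in the scene. Friction and masses are not known exactly. Their poses are not given: they have to be found in the camera images.
- flask: loose amber round-bottomed flask, 0.11 to 0.22 kg, total height 113: spherical bulb of radius 33, plain straight neck 26 in diameter from 67 to 108 above the bottom, and a dark rubber stopper (fixed, 25 wide, its top at 113) that stands 5 out of the neck. Origin at the lowest point of the bulb, z up along the neck. It stands upright in the cork ring. The neck is where to grip it; with the probe fitted, the probe's head rises to 135 above the flask's bottom
- flask_bore (a point): centre of the mouth of the hole through the stopper, at the stopper's top, 113 above the flask's origin on its axis; the hole is 10 in diameter and leads straight down through the neck into the bulb, so that the probe goes down until its head lies on the stopper
- cork_ring: fixed cork ring on the table, outer diameter 90, inner 50, height 24; the flask stands in it with its bottom about 11.5 above the table. Origin at the centre of its underside. It may stand to the left or to the right of the mixer
- probe: loose cordless temperature probe, 30 g: round blue head 18 in diameter and 22 high with a white band, under it a steel stem 7 in diameter and 60 long with a rounded tip. Origin at the centre of the head's underside, where the stem begins; z up through the head. Grip it by the head; the stopper is wider than the head, so do not reach below the head when fitting it
- probe_tip (a point): lower end of the probe's stem, 60 below the probe's origin
- probe_stand: fixed white stand, round foot 64 in diameter and 10 high, tube 17 in diameter that rises to 76 above the table; the probe stands in the tube, stem down, head on the tube's top. Origin at the centre of the underside. It may stand to the left or to the right of the mixer
- mixer: fixed touch-start mixer, white and grey housing 124 x 120 and 52 high with a knob on its front; three short spring cups on its top carry the sprung ring. Origin at the centre of the underside, front faces its own -x
- cradle_seat (a point): centre of the sprung metal ring's top face, 100 above the table when up; ring of round bar, 64 outer, 46 inner diameter, 9 thick. The flask's bulb sits in it with its bottom 12 below this point. Moves down with the ring
- cradle (a joint): how far the sprung ring is pressed down, in m: 0 up, 0.015 at its stop. Stays up under the flask's own weight; about 3 N in all, the flask's weight included, starts it moving down and about 11 N in all brings it to the stop (550 N/m); it springs back up when let go
- wash_vial: bystander: squat white jar with red lid, 44 in diameter, 48 high, behind the mixer; origin at the centre of its underside
- vial_white: bystander: small vial with white cap, 24 in diameter, 32 high, at the front of the table; origin at the centre of its underside
- marker_red: bystander: marker with red cap, 120 long, 13 thick, lying at the front of the table; origin under its middle
- coverslip_box: bystander: flat white box 34 x 34 x 16, at the front left; origin at the centre of its underside
Not all that is in view belongs to the job. Of the things shaped like the flask, the amber one is meant.

How it is judged:
By the outcome, as a careful person would: the job done as asked, in the order asked, and still so for the second after the job is handed in, while the arm keeps its last pose, push and grip.
It also fails if it takes over 51 s, if anything falls off the work surface, if the arm or the gripper's body presses on something with over 40 N, if the wrist force passes 120 N, or if a joint passes its speed limit or range.

## Working session

There is one attempt and no reset: what is moved stays moved. The work goes in short steps, Python scripts to look and compute and a shell command to move; the robot and the scene stay as the last step left them, time stands still between calls to the robot, and variables do not carry over. Pictures are saved under pics/ and viewed, and the job is handed in when it is done.

```bash
ls; mkdir -p pics; python3 - <<'E'
from plant import *
import cv2
s=state(); print(s)
for n in ["scene","side","wrist"]:
    i=camera_info(n); print(n,i)
    cv2.imwrite(f"pics/{n}0.png",grab_frame(n))
E
```

```text
pics
{'time': 0.0, 'joint_pos': array([-1.35096532e+00,  5.33588895e-02,  1.61427340e+00, -2.83068588e-05,
        1.47596429e+00, -1.18988232e-01]), 'joint_vel': array([ 0.00125916,  0.00070976, -0.00019938,  0.00026894,  0.00040917,
        0.00022439]), 'joint_efforts': array([-3.60304948e-04, -3.93691921e+01, -3.70173848e+01, -9.65873483e-05,
        7.15765374e-03, -8.20888232e-06]), 'tool_pos': array([ 0.20760049, -0.58887255,  0.23007404]), 'tool_rot': array([-6.61436086e-04,  8.16203072e-01, -5.77764261e-01, -7.52751348e-04]), 'contact_force': array([ 0.49490683, -0.90457964, -0.05884376]), 'ft_torque': array([ 0.01295865,  0.00039095, -0.00052029]), 'gripper_width': 0.9969016297568424}
scene {'vertical_fov': 57.058113973390654, 'cx': 315.1288678086604, 'cy': 243.34031192259042, 'origin': array([0.06475933, 0.82466624, 0.64725922]), 'rotation': array([ 0.13979798, -0.25903723,  0.83163217, -0.47089721])}
side {'vertical_fov': 50.30112880750207, 'cx': 309.3186118077875, 'cy': 239.41564406441938, 'origin': array([ 0.35667881, -0.83229606,  0.56712158]), 'rotation': array([-0.51907154,  0.84671401, -0.10127543,  0.05816714])}
wrist {'vertical_fov': 61.77310774088577, 'cx': 320.4065307917148, 'cy': 239.10898443641076, 'origin': array([ 0.284461  , -0.56245612,  0.37212564]), 'rotation': array([ 0.12978493,  0.80578258, -0.57027499, -0.09304161])}
```

View pics/scene0.png

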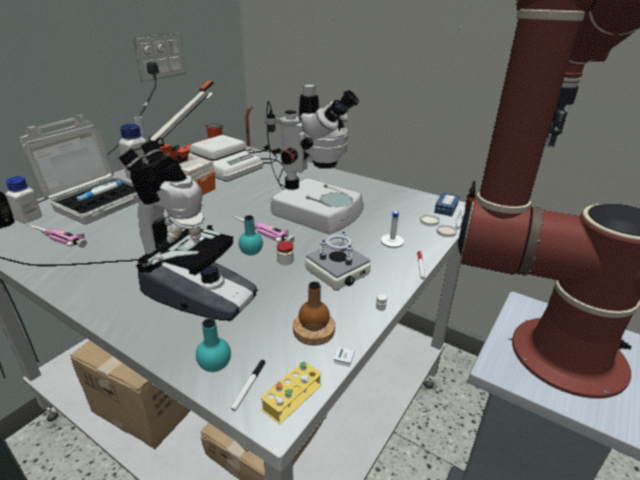

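View pics/side0.png

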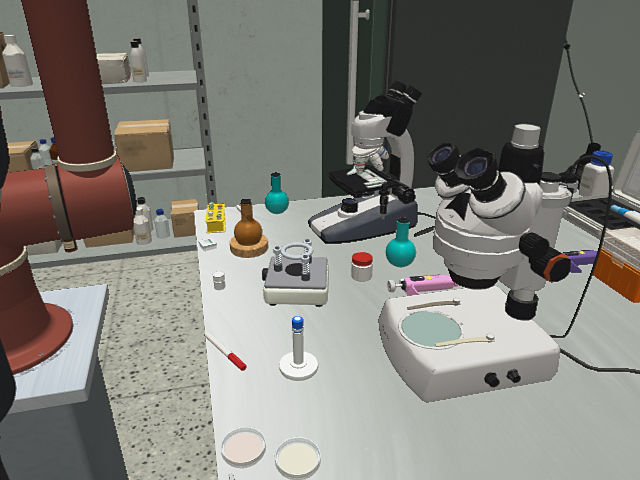

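View pics/wrist0.png

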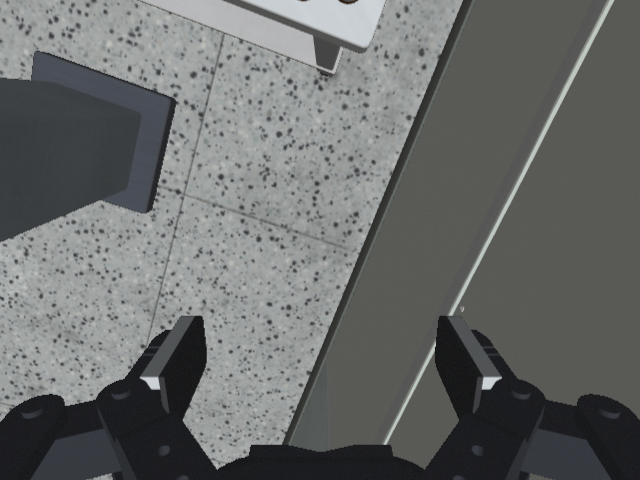

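```bash
cat > h.py <<'E'
import numpy as np, cv2
from scipy.spatial.transform import Rotation as R
from plant import *
def q2R(q): return R.from_quat([q[1],q[2],q[3],q[0]])
def ray(ci,u,v):
    f=240/np.tan(np.radians(ci["vertical_fov"])/2)
    d=np.array([(u-ci["cx"])/f,(v-ci["cy"])/f,1.]); d/=np.linalg.norm(d)
    return np.array(ci["origin"]),q2R(ci["rotation"]).apply(d)
def onz(ci,u,v,z):
    o,d=ray(ci,u,v); return o+d*(z-o[2])/d[2]
def tri(c1,p1,c2,p2):
    o1,d1=ray(c1,*p1);o2,d2=ray(c2,*p2)
    t=np.linalg.lstsq(np.c_[d1,-d2],o2-o1,rcond=None)[0]
    a=o1+t[0]*d1;b=o2+t[1]*d2
    return (a+b)/2,np.linalg.norm(a-b)
def proj(ci,p):
    f=240/np.tan(np.radians(ci["vertical_fov"])/2)
    c=q2R(ci["rotation"]).inv().apply(np.array(p)-ci["origin"])
    return np.array([ci["cx"]+f*c[0]/c[2],ci["cy"]+f*c[1]/c[2]])
E
python3 - <<'E'
import cv2,numpy as np
a=cv2.imread("pics/scene0.png");b=cv2.imread("pics/side0.png")
def c(im,x,y,w,h,s=5): return cv2.resize(im[y:y+h,x:x+w],(400,300),interpolation=cv2.INTER_NEAREST)
o=np.vstack([np.hstack([c(a,270,275,96,72),c(a,365,200,64,48)]),np.hstack([c(b,200,190,96,72),c(b,256,312,96,72)])])
cv2.imwrite("pics/crops0.png",o)
o=np.hstack([c(a,290,220,100,75),c(b,250,230,100,75)])
cv2.imwrite("pics/crops1.png",o)
E
```

```text
(no output)
```

View pics/crops0.png

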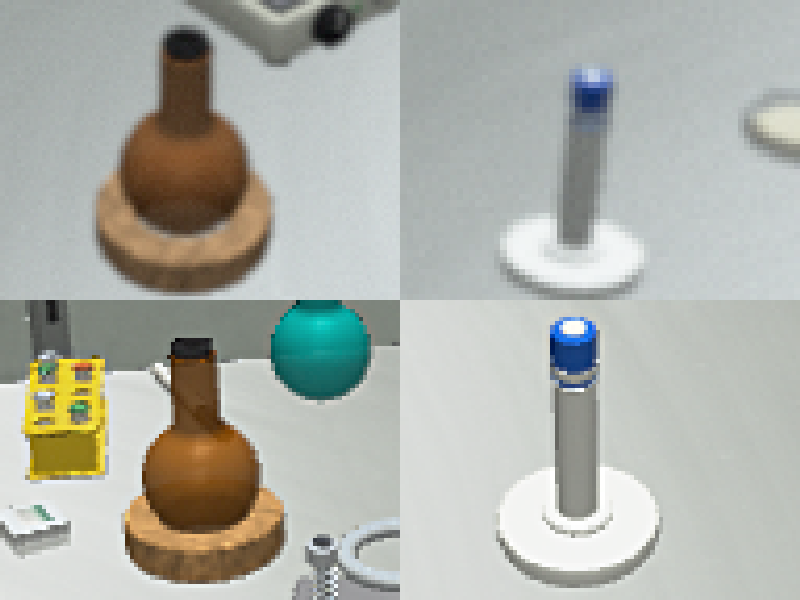

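View pics/crops1.png

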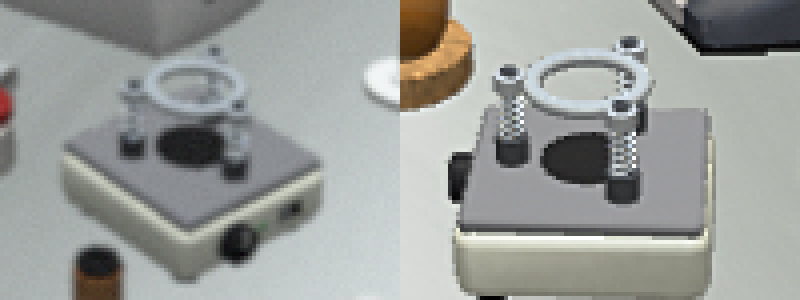

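The crops show the amber flask with its dark stopper at scene (314,305) and side (247,232). The teal flasks at scene (250,237) and (212,345) are the look-alikes. The blue probe stands in its white stand at scene (394,222) and side (298,335), and the mixer's ring is at scene (338,241) and side (297,251). I choose the amber flask in the cork ring and the blue-headed probe.

```bash
cat > m.py <<'E'
from h import *
I={n:cv2.imread(f"pics/{n}0.png") for n in("scene","side")}
C={n:camera_info(n) for n in I}
def cen(n,lo,hi,box):
    x,y,w,h=box; im=cv2.cvtColor(I[n][y:y+h,x:x+w],cv2.COLOR_BGR2HSV)
    m=cv2.inRange(im,np.array(lo),np.array(hi)); k,l,st,ce=cv2.connectedComponentsWithStats(m)
    j=1+np.argmax(st[1:,4]); return ce[j]+[x,y],st[j]+[x,y,0,0,0]
for nm,lo,hi,bs,bd in [("probehead",(100,120,60),(130,255,255),(380,200,30,45),(280,305,40,50)),
   ("stopper",(0,0,0),(179,255,62),(300,272,30,25),(234,195,24,12))]:
    a,sa=cen("scene",lo,hi,bs); b,sb=cen("side",lo,hi,bd)
    print(nm,a,sa,b,sb,tri(C["scene"],a,C["side"],b))
# bulb by orange mask, ring by bright
for n,box in (("scene",(290,300,50,40)),("side",(226,200,45,60))):
    x,y,w,h=box
    print(n,cen(n,(5,120,30),(18,255,255),box))
E
python3 m.py
```

```text
probehead [394.9375 214.5   ] [393 213   5   4  16] [297.01818182 322.91818182] [292 316  11  14 110] (array([ 0.48554185, -0.19488352,  0.08969462]), np.float64(0.0003324778033613694))
stopper [314.1754386  285.49122807] [310 282  10   8  57] [245.2826087  201.02173913] [240 199  11   5  46] (array([0.45991272, 0.23742249, 0.12177964]), np.float64(0.0012024972550893182))
scene (array([313.67930029, 314.78862974]), array([299, 300,  31,  30, 686]))
side (array([247.67651757, 235.43929712]), array([ 230,  202,   37,   55, 1252]))
```

```bash
python3 - <<'E'
import cv2,numpy as np
a=cv2.imread("pics/scene0.png");b=cv2.imread("pics/side0.png")
def c(im,x,y,w,h): return cv2.resize(im[y:y+h,x:x+w],(400,400),interpolation=cv2.INTER_CUBIC)
cv2.imwrite("pics/ring.png",np.hstack([c(a,315,225,50,50),c(b,265,230,60,60)]))
E
```

```text
(no output)
```

View pics/ring.png

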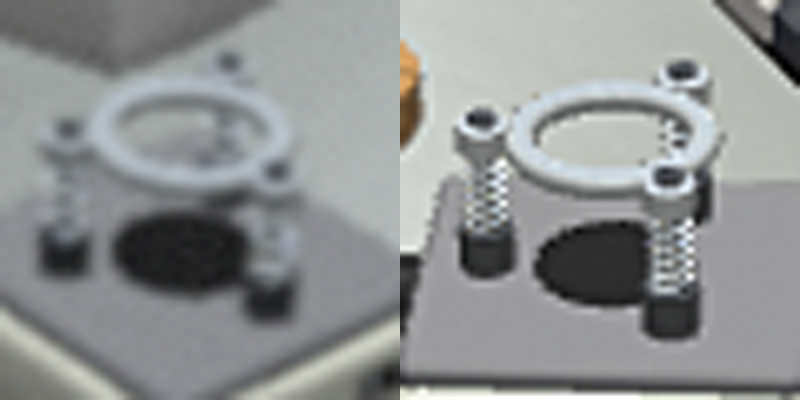

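```bash
python3 - <<'E'
from h import *
C={n:camera_info(n) for n in("scene","side")}
print("ring",tri(C["scene"],(338.8,241.9),C["side"],(296.8,250.6)))
for p in [(380,350),(440,395),(555,375)]: print("micro base",onz(C["side"],*p,0.03))
print("microscope head low", proj(C["side"],(0.49,-0.19,0.3)))
for p in [(401,262),(362,277),(277,212),(219,287)]: print(onz(C["side"],*p,0))
T=state()
print(q2R(T["tool_rot"]).as_matrix().round(3)); w=camera_info("wrist")
Rt=q2R(T["tool_rot"])
print("cam in tool",Rt.inv().apply(w["origin"]-T["tool_pos"]),(Rt.inv()*q2R(w["rotation"])).as_matrix().round(3))
print("tcp px",proj(w,T["tool_pos"]), proj(w,T["tool_pos"]+[0,0,-.13]))
E
python3 -m inch '-0.0233 -0.0327 0 0 0 0 0;-0.0233 -0.0327 0 0 0 0 0;-0.0233 -0.0327 0 0 0 0 0;-0.0233 -0.0327 0 0 0 0 0;-0.0233 -0.0327 0 0 0 0 0;-0.0233 -0.0327 0 0 0 0 0;-0.0233 -0.0327 0 0 0 0 0;-0.0233 -0.0327 0 0 0 0 0'
```

```text
ring (array([0.531912  , 0.02630773, 0.09510975]), np.float64(0.002940783894250587))
micro base [ 0.61704012 -0.21903712  0.03      ]
micro base [ 0.66579211 -0.33458222  0.03      ]
micro base [ 0.8534307  -0.33769189  0.03      ]
microscope head low [296.65114309 196.03880972]
[0.78432521 0.09150261 0.        ]
[0.67885903 0.05119995 0.        ]
[0.56346711 0.43206184 0.        ]
[0.37934489 0.08504583 0.        ]
[[ 0.332 -0.943 -0.   ]
 [-0.943 -0.332  0.002]
 [-0.002 -0.    -1.   ]]
cam in tool [ 0.00032743 -0.08131805 -0.14193503] [[ 1.    -0.    -0.   ]
 [ 0.     0.949  0.315]
 [ 0.    -0.315  0.949]]
tcp px [319.62396243 320.1530975 ] [320.26917181 226.9438784 ]
time: 0.82
tool_pos: [0.3931, -0.3248, 0.2311]
tool_rot: [-0.0, 0.816, -0.578, -0.0]
contact_force: [1.3, -0.9, -0.2]
gripper_width: 0.999
```

```bash

python3 -m inch '0 0 0 0 0 -0.1232 0;0 0 0 0 0 -0.1232 0;0 0 0 0 0 -0.1232 0;0 0 0 0 0 -0.1232 0;0 0 0 0 0 -0.1232 0;0 0 0 0 0 -0.1232 0;0 0 0 0 0 -0.1232 0;0 0 0 0 0 -0.1232 0;0 0 0 0 0 -0.1232 0;0 0 0 0 0 -0.1232 0'
python3 -m inch '0.023 -0.0325 0 0 0 0 0;0.023 -0.0325 0 0 0 0 0;0.023 -0.0325 0 0 0 0 0;0.023 -0.0325 0 0 0 0 0;0 0 0 0 0 0 0;0 0 0 0 0 0 0'
python3 - <<'E'
from h import *
s=state(); w=camera_info("wrist"); cv2.imwrite("pics/w1.png",grab_frame("wrist")); print(s["tool_pos"],s["tool_rot"],proj(w,(0.4855,-0.195,0.098)),proj(w,(0.4855,-0.195,0.0)))
import json;json.dump({k:np.array(v).tolist() for k,v in w.items()},open("pics/w1.json","w"))
E
```

```text
time: 1.65
tool_pos: [0.3923, -0.3265, 0.2309]
tool_rot: [-0.0, 1.0, 0.003, -0.0]
contact_force: [-0.1, -0.5, -1.2]
gripper_width: 0.999
time: 2.15
tool_pos: [0.4851, -0.1949, 0.2309]
tool_rot: [-0.0, 1.0, 0.002, -0.0]
contact_force: [-0.7, -1.3, -0.3]
gripper_width: 1.001
[ 0.48509489 -0.19492988  0.23091058] [-9.36565103e-05  9.99997918e-01  1.99853868e-03 -4.00584752e-04] [320.65943823 225.27907829] [320.71619627 196.01656748]
```

View pics/w1.png

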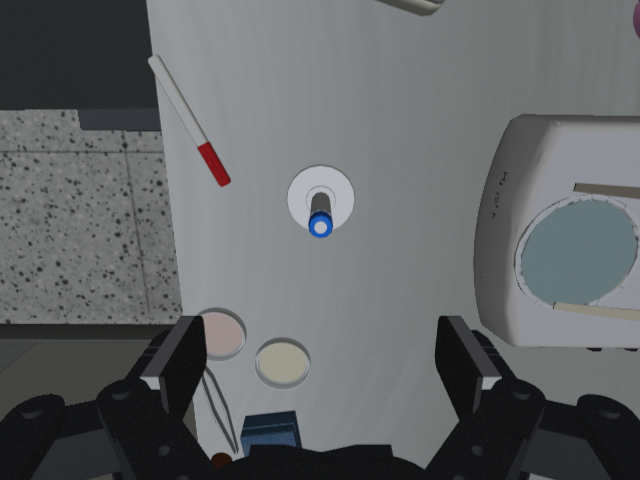

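```bash
python3 - <<'E'
from h import *
import json
w=json.load(open("pics/w1.json"))
im=cv2.imread("pics/w1.png")
hsv=cv2.cvtColor(im,cv2.COLOR_BGR2HSV)
m=cv2.inRange(hsv,(100,140,60),(130,255,255)); m[:205]=0;m[245:]=0
c=max(cv2.findContours(m,cv2.RETR_EXTERNAL,cv2.CHAIN_APPROX_NONE)[0],key=cv2.contourArea)
print(cv2.minEnclosingCircle(c),cv2.boundingRect(c))
d=cv2.inRange(hsv,(0,0,150),(179,110,255)); d[:218]=0;d[238:]=0;d[:,:310]=0;d[:,332:]=0
mm=cv2.moments(d); p=(mm["m10"]/mm["m00"],mm["m01"]/mm["m00"]); print("dot",p,onz(w,*p,0.098))
f=cv2.inRange(im,(215,215,215),(255,255,255)); f[:155]=0;f[240:]=0;f[:,:280]=0;f[:,365:]=0
c=max(cv2.findContours(f,cv2.RETR_EXTERNAL,cv2.CHAIN_APPROX_NONE)[0],key=cv2.contourArea)
e=cv2.fitEllipse(cv2.convexHull(c)); print(e,onz(w,*e[0],0.01))
cv2.imwrite("pics/w1c.png",cv2.resize(im[150:260,265:375],(600,600),interpolation=cv2.INTER_CUBIC))
E
```

```text
((320.0, 224.0), 13.038504600524902) (309, 211, 23, 27)
dot (320.2074074074074, 227.2888888888889) [ 0.48518301 -0.19649794  0.098     ]Traceback (most recent call last):
  File "<stdin>", line 12, in <module>
ValueError: max() iterable argument is empty
```

```bash

python3 -m inch '0 0.0015 0.035 0 0 0 0;0 0 0.035 0 0 0 0;0 0 0.035 0 0 0 0;0 0 0.03 0 0 0 0;0 0 0.018 0 0 0 0;0 0 0 0 0 0 0;0 0 0 0 0 0 0'
python3 -m inch '0 0 0 0 0 0 0.6;0 0 0 0 0 0 1;0 0 0 0 0 0 1;0 0 0 0 0 0 1;0 0 0 0 0 0 1;0 0 0 0 0 0 1;0 0 0 0 0 0 1;0 0 0 0 0 0 1'
python3 - <<'E'
from h import *
cv2.imwrite("pics/w2.png",grab_frame("wrist"));im=grab_frame("side"); cv2.imwrite("pics/s2.png",cv2.resize(im[260:390,230:370],(700,600)));s=state();print(s["tool_pos"],s["gripper_width"]*85,s["contact_force"])
E
```

```text
time: 2.78
tool_pos: [0.4832, -0.1989, 0.0773]
tool_rot: [-0.001, 1.0, -0.001, -0.001]
contact_force: [0.0, -0.2, 0.4]
gripper_width: 0.999
time: 3.45
tool_pos: [0.4851, -0.1985, 0.0793]
tool_rot: [0.0, 1.0, 0.0, 0.001]
contact_force: [-0.8, 1.4, 4.9]
gripper_width: 0.186
[ 0.48507601 -0.19848382  0.07929886] 15.403961630342375 [-1.43012759  1.18982304  5.57333896]
```

View pics/s2.png

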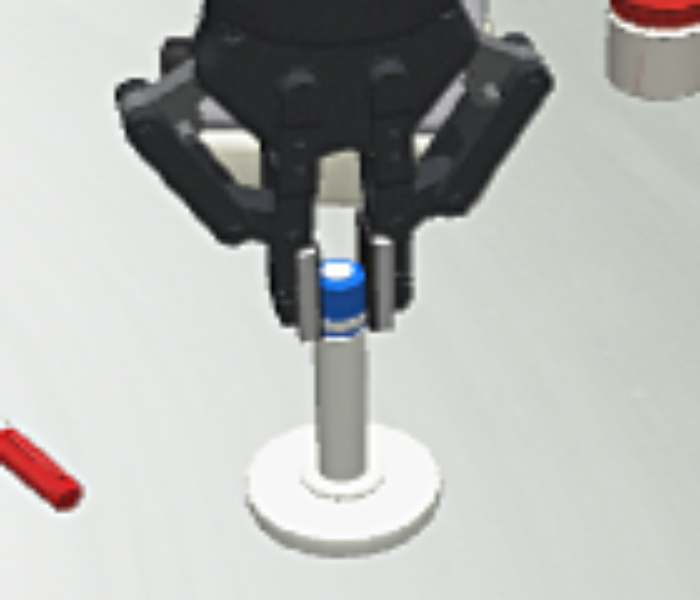

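View pics/w2.png

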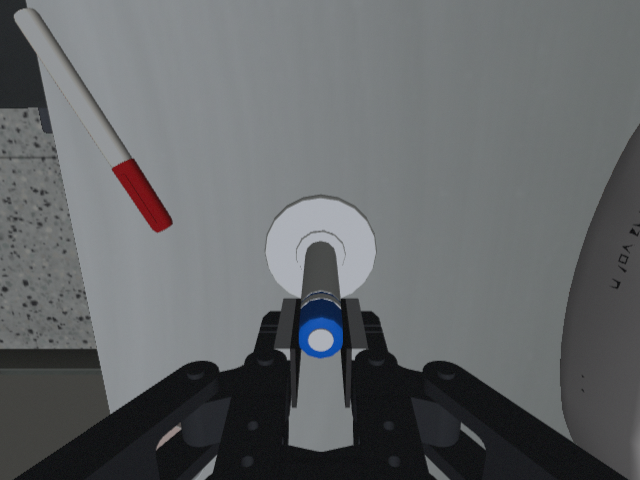

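```bash

python3 -m inch '0 0 0 0 0 0 1;0 0 -0.01 0 0 0 1;0 0 -0.02 0 0 0 1;0 0 -0.03 0 0 0 1;0 0 -0.03 0 0 0 1;0 0 -0.03 0 0 0 1;0 0 -0.035 0 0 0 1;0 0 0 0 0 0 1;0 0 0 0 0 0 1'
python3 - <<'E'
from h import *
w=camera_info("wrist")
cv2.imwrite("pics/w3.png",grab_frame("wrist"));im=grab_frame("side"); cv2.imwrite("pics/s3.png",cv2.resize(im[190:370,210:410],(667,600)));s=state();print(s["tool_pos"],s["tool_rot"],s["gripper_width"]*85,s["contact_force"])
E
```

```text
time: 4.3
tool_pos: [0.4857, -0.1988, 0.2366]
tool_rot: [0.001, 1.0, 0.0, 0.002]
contact_force: [0.0, -0.0, -0.7]
gripper_width: 0.182
[ 0.48396902 -0.19787667  0.23240057] [-3.85850558e-04  9.99999713e-01  1.67219507e-05 -6.51908419e-04] 15.363995199651141 [-0.41437178  0.19058049 -1.12017425]
```

View pics/s3.png

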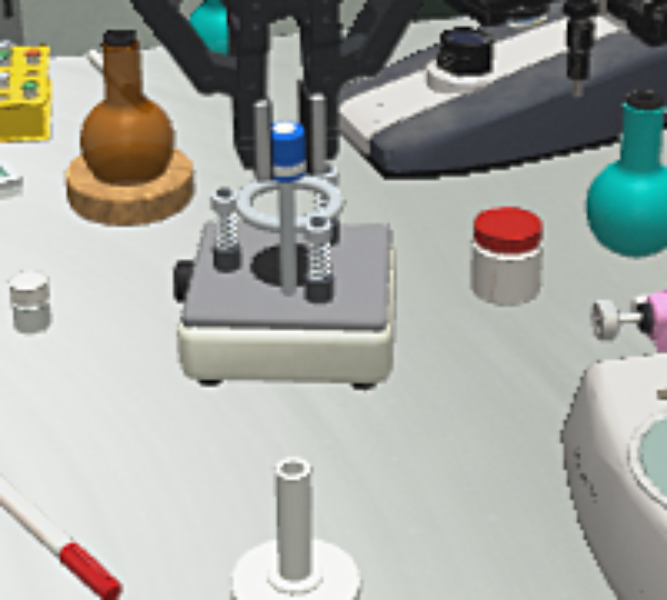

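View pics/w3.png

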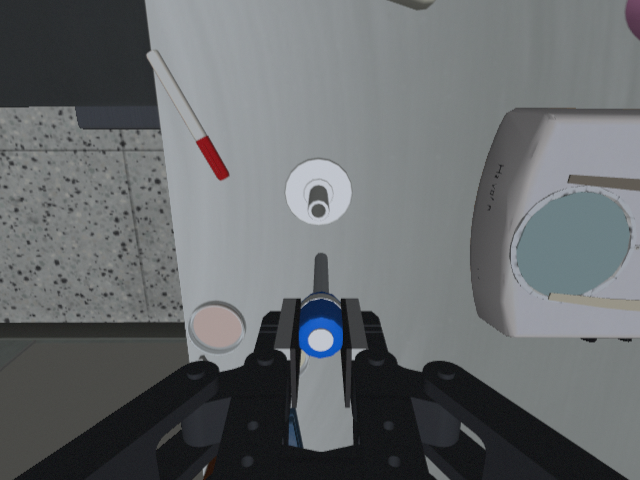

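```bash

python3 -m inch '-0.002 -0.03 0 0 0 0 1;-0.003 -0.04 0 0 0 0 1;-0.003 -0.04 0 0 0 0 1;-0.003 -0.04 0 0 0 0 1;-0.003 -0.04 0 0 0 0 1;-0.003 -0.04 0 0 0 0 1;-0.003 -0.04 0 0 0 0 1;-0.003 -0.04 0 0 0 0 1;-0.002 -0.02 0 0 0 0 1;0 0 0 0 0 0 1'
python3 -m inch '0 0 0 0 0 0 1;0 0 0 0 0 0 1;0 0 0 0 0 0 1'
python3 - <<'E'
from h import *
import json
w=camera_info("wrist")
cv2.imwrite("pics/w4.png",grab_frame("wrist"));s=state()
for n in("scene","side"): cv2.imwrite(f"pics/{n}4.png",grab_frame(n))
json.dump({k:np.array(v).tolist() for k,v in w.items()},open("pics/w4.json","w"));print(s["tool_pos"],s["tool_rot"],s["gripper_width"]*85,s["contact_force"],camera_info("wrist")["origin"]-w["origin"])
E
```

```text
time: 5.23
tool_pos: [0.4575, 0.1351, 0.2308]
tool_rot: [-0.0, 1.0, 0.003, -0.002]
contact_force: [0.0, -0.2, -0.9]
gripper_width: 0.187
time: 5.48
tool_pos: [0.4593, 0.1307, 0.2323]
tool_rot: [0.0, 1.0, -0.001, -0.001]
contact_force: [-0.6, 0.1, -0.2]
gripper_width: 0.186
[0.45944414 0.13066146 0.23264352] [ 1.79439577e-04  9.99999364e-01 -9.62572921e-04 -5.60226220e-04] 15.704314132257366 [0.39552602 0.1930276  0.43110763] [ 2.02918408e-04 -1.26089599e-05  7.81859716e-04]
```

View pics/w4.png

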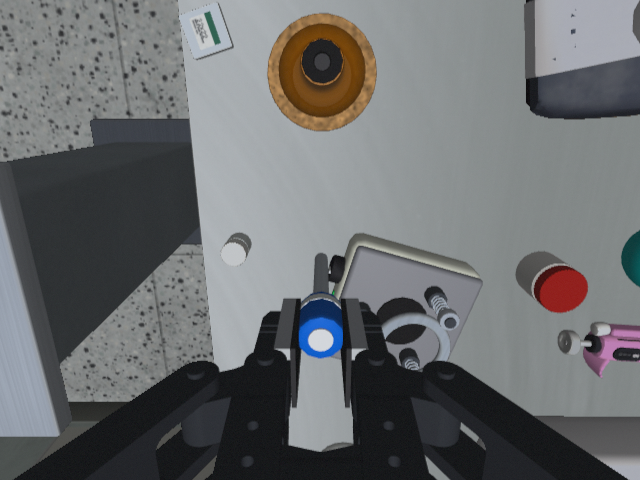

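View pics/scene4.png

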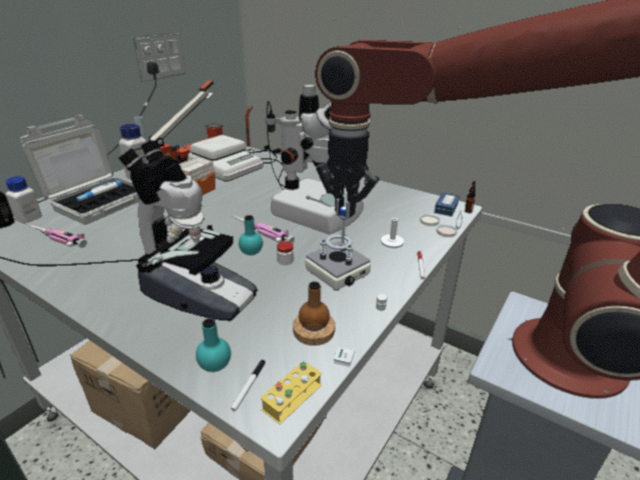

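View pics/side4.png

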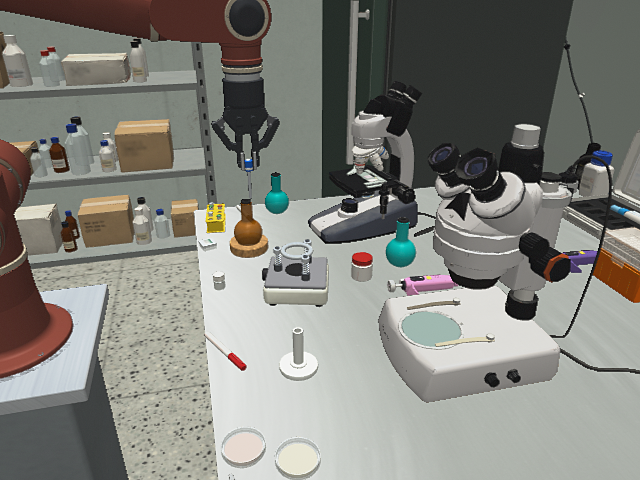

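```bash
python3 - <<'E'
from h import *
import json
w=json.load(open("pics/w4.json"));im=cv2.imread("pics/w4.png")
c=lambda x,y,a:cv2.resize(im[y:y+a,x:x+a],(390,390),interpolation=cv2.INTER_CUBIC)
cv2.imwrite("pics/w4c.png",np.hstack([c(292,32,60),c(280,240,130)]))
g=cv2.cvtColor(im,cv2.COLOR_BGR2GRAY); hsv=cv2.cvtColor(im,cv2.COLOR_BGR2HSV)
def ell(m,z,n):
    cs=cv2.findContours(m,cv2.RETR_EXTERNAL,cv2.CHAIN_APPROX_NONE)[0]
    k=max(cs,key=cv2.contourArea); e=cv2.fitEllipse(cv2.convexHull(k)); print(n,e,onz(w,*e[0],z))
def box(m,x0,x1,y0,y1):
    o=np.zeros_like(m);o[y0:y1,x0:x1]=m[y0:y1,x0:x1];return o
m=box(cv2.inRange(hsv,(0,60,50),(25,255,255)),255,390,0,145); ell(m,0.024,"cork")
dk=box(cv2.inRange(im,(0,0,0),(75,60,60)),300,345,35,85); ell(dk,0.1245,"stopper")
print(g[50:76,322],hsv[62,300:346,2])
d=box(cv2.inRange(hsv,(0,0,150),(179,110,255)),308,333,330,352); ell(d,0.2536,"dot")
t=np.array([0.45944,0.13066,0.23264]); print("expected top dot px if on axis",proj(w,t+[0,0,.0195]))
E
```

```text
cork ((321.6016845703125, 71.75577545166016), (108.73831939697266, 117.26834106445312), 0.4332430064678192) [0.46034095 0.23755194 0.024     ]
stopper ((321.8192138671875, 60.422874450683594), (40.4778938293457, 43.25920486450195), 4.587027072906494) [0.46038815 0.2360962  0.1245    ]
[33 30 26 48 64 62 62 63 64 64 65 63 65 63 66 64 63 63 65 64 54 32 34 35
 36 36] [ 81 103  32  36  34  32  33  36  38  33  37  34  35  28  51  68  67  66
  67  67  66  66  66  67  66  67  67  68  67  64  32  33  39  39  37  34
  39  36  38  36  37  36  68 123  97 114]
dot ((320.3691101074219, 339.52606201171875), (22.97858428955078, 25.397417068481445), 89.9879379272461) [0.45966766 0.13490167 0.2536    ]
expected top dot px if on axis [319.7522845  347.70503585]
```

View pics/w4c.png

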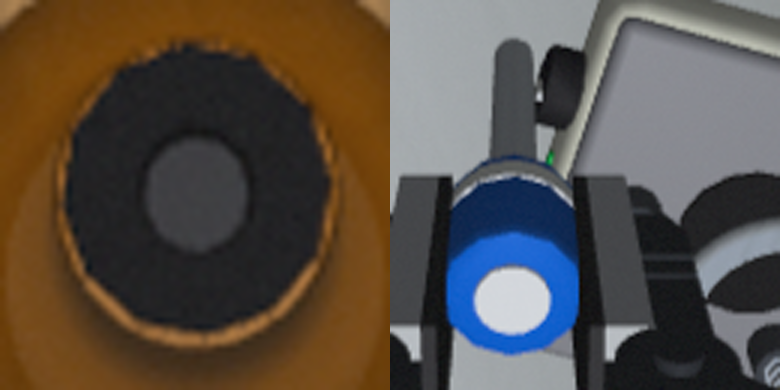

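```bash
python3 - <<'E'
from h import *
import json
w=json.load(open("pics/w4.json"))
print("hole",onz(w,322.0,61.3,.1245),"tip",onz(w,321.3,254.5,.1703),"dot",onz(w,320.4,339.5,.2513))
C={n:camera_info(n) for n in("scene","side")}
for n in C:
    im=cv2.imread(f"pics/{n}4.png"); p=proj(C[n],(0.4597,0.133,0.1693)); print(n,p)
    x,y=(int(v) for v in p); cv2.imwrite(f"pics/{n}4c.png",cv2.resize(im[y-50:y+30,x-40:x+40],(640,640),interpolation=cv2.INTER_CUBIC)); print(x-40,y-50)
E
python3 - <<'E'
import cv2,numpy as np
cv2.imwrite("pics/c4.png",cv2.resize(np.hstack([cv2.imread(f"pics/{n}4c.png") for n in("scene","side")]),(800,400)))
E
```

```text
hole [0.46049124 0.2356358  0.1245    ] tip [0.45999298 0.13495777 0.1703    ] dot [0.45967112 0.13344952 0.2513    ]
scene [342.31869374 242.72492898]
302 192
side [249.78590041 198.87301391]
209 148
```

View pics/c4.png

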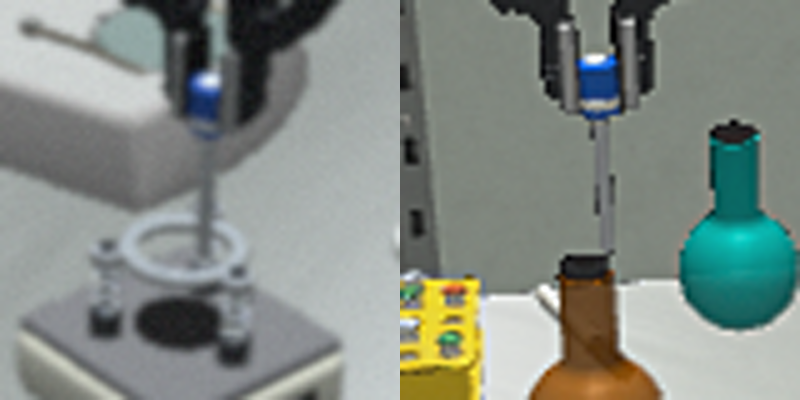

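```bash

python3 -m inch '0.0005 -0.034 0 0 0 0 1;0 -0.034 0 0 0 0 1;0 -0.0327 0 0 0 0 1;0 0 0.015 0 0 0 1;0 0 0.018 0 0 0 1;0 0 0 0 0 0 1;0 0 0 0 0 0 1;0 0 0 0 0 0 1'
cat > look.py <<'E'
import sys,json
from h import *
k=sys.argv[1]
C={};I={}
for n in sys.argv[2:]:
    C[n]=camera_info(n);I[n]=grab_frame(n);cv2.imwrite(f"pics/{n}{k}.png",I[n])
    json.dump({a:np.array(v).tolist() for a,v in C[n].items()},open(f"pics/{n}{k}.json","w"))
s=state();print(s["time"],s["tool_pos"],s["tool_rot"].round(4),round(s["gripper_width"]*85,1),s["contact_force"].round(1))
E
python3 look.py 5 wrist scene side
python3 - <<'E'
from h import *
C={n:camera_info(n) for n in("scene","side")}; o=[]
for n in C:
    im=cv2.imread(f"pics/{n}5.png"); x,y=(int(v) for v in proj(C[n],(0.4605,0.236,0.135))); print(n,x-25,y-25)
    o.append(cv2.resize(im[y-25:y+25,x-25:x+25],(400,400),interpolation=cv2.INTER_CUBIC))
cv2.imwrite("pics/c5.png",np.hstack(o))
E
```

```text
time: 6.3
tool_pos: [0.4605, 0.232, 0.2011]
tool_rot: [-0.0, 1.0, -0.001, 0.0]
contact_force: [0.5, 0.5, 0.6]
gripper_width: 0.182
6.45 [0.46081685 0.23224497 0.20175121] [-4.0e-04  1.0e+00 -5.0e-04  1.1e-03] 15.2 [-0.2 -0.5 -0.9]
scene 289 254
side 220 170
```

View pics/c5.png

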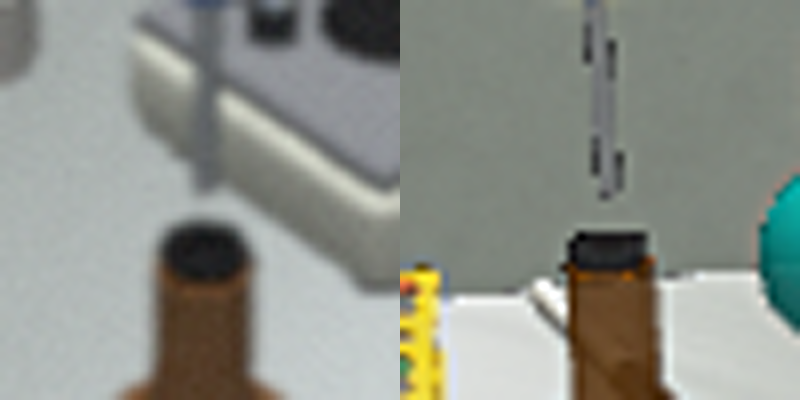

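View pics/wrist5.png

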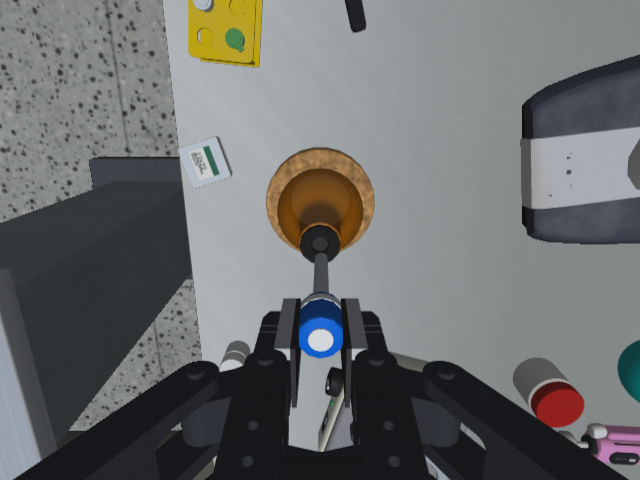

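```bash
python3 - <<'E'
from h import *
im=cv2.imread("pics/wrist5.png")
cv2.imwrite("pics/c5w.png",cv2.resize(im[215:285,285:355],(560,560),interpolation=cv2.INTER_CUBIC))
E
```

```text
(no output)
```

View pics/c5w.png

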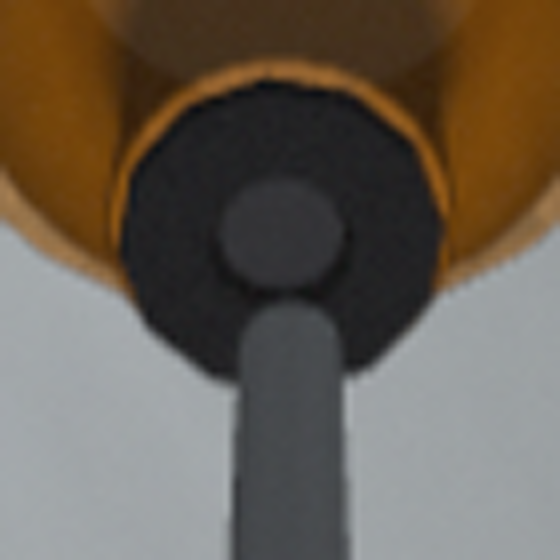

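```bash
python3 - <<'E'
from h import *
import json
w=json.load(open("pics/wrist5.json"))
print(w["origin"])
print(onz(w,320.4,244.0,.1245))
for z in(.136,.1384,.140):print(onz(w,321.2,253.5,z))
C={n:camera_info(n) for n in("scene","side")}
print(tri(C["scene"],(289+207/8,254+190/8),C["side"],(220+208/8,170+195/8)))
print(tri(C["scene"],(289+206/8,254+245/8),C["side"],(220+209/8,170+240/8)))
E
```

```text
[0.4609130015190391, 0.31276203580486206, 0.34304272529210555]
[0.46090002 0.23726783 0.1245    ]
[0.461334   0.23570976 0.136     ]
[0.46132912 0.23660293 0.1384    ]
[0.46132587 0.23719838 0.14      ]
(array([0.46154162, 0.23393092, 0.13855468]), np.float64(0.002745667474329251))
(array([0.46069824, 0.23611501, 0.12385065]), np.float64(0.0038836066315466075))
```

```bash

python3 -m inch '-0.0005 -0.001 0.003 0 0 0 1;0 0 0.005 0 0 0 1;0 0 0.003 0 0 0 1;0 0 0.001 0 0 0 1;0 0 0 0 0 0 1;0 0 0 0 0 0 1'
python3 look.py 6 wrist side scene
python3 - <<'E'
from h import *
im=cv2.imread("pics/wrist6.png");C={n:camera_info(n) for n in("scene","side")}
o=[cv2.resize(im[225:295,285:355],(400,400),interpolation=cv2.INTER_CUBIC)]
im=cv2.imread("pics/side6.png");o.append(cv2.resize(im[170:220,220:270],(400,400),interpolation=cv2.INTER_CUBIC))
cv2.imwrite("pics/c6.png",np.hstack(o))
E
```

```text
time: 6.95
tool_pos: [0.4594, 0.2335, 0.1881]
tool_rot: [0.0, 1.0, 0.0, -0.0]
contact_force: [-0.2, -0.6, 0.4]
gripper_width: 0.185
7.1 [0.45961776 0.23354045 0.18851459] [-1.e-04  1.e+00  0.e+00  2.e-04] 15.6 [-0.1  0.2 -0.1]
```

View pics/c6.png

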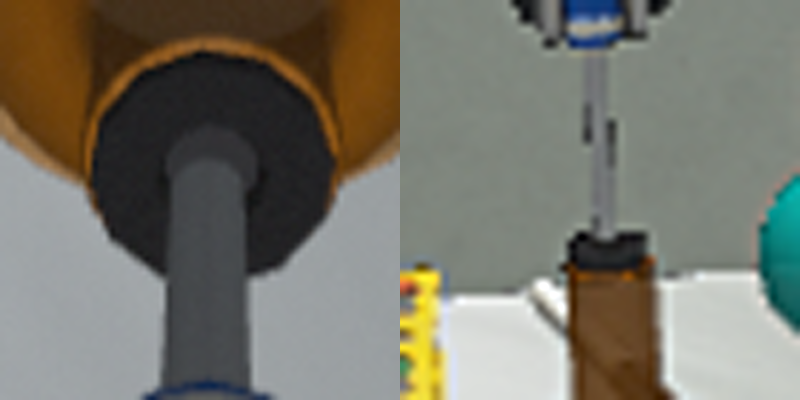

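```bash

python3 -m inch '0.0005 0 0.004 0 0 0 1;0 0 0.005 0 0 0 1;0 0 0.005 0 0 0 1;0 0 0.005 0 0 0 1;0 0 0 0 0 0 1;0 0 0 0 0 0 1'
```

```text
time: 7.6
tool_pos: [0.4596, 0.2334, 0.1685]
tool_rot: [0.0, 1.0, 0.0, -0.001]
contact_force: [1.0, -0.3, 0.5]
gripper_width: 0.182
```

No contact force, so the tip is inside the hole. I'll keep going down.

```bash

python3 -m inch '0 0 0.006 0 0 0 1;0 0 0.006 0 0 0 1;0 0 0.006 0 0 0 1;0 0 0.006 0 0 0 1;0 0 0.005 0 0 0 1;0 0 0 0 0 0 1;0 0 0 0 0 0 1'
python3 look.py 7 wrist side scene
python3 - <<'E'
from h import *
im=cv2.imread("pics/wrist7.png")
o=[cv2.resize(im[225:375,245:395],(400,400),interpolation=cv2.INTER_CUBIC)]
im=cv2.imread("pics/side7.png");o.append(cv2.resize(im[170:220,220:270],(400,400),interpolation=cv2.INTER_CUBIC))
cv2.imwrite("pics/c7.png",np.hstack(o))
E
```

```text
time: 8.18
tool_pos: [0.4597, 0.2334, 0.1397]
tool_rot: [0.0, 1.0, 0.0, -0.001]
contact_force: [0.7, 0.3, -0.3]
gripper_width: 0.184
8.3333 [0.46028735 0.23360196 0.14071183] [-1.e-04  1.e+00  0.e+00  4.e-04] 15.7 [-0.4  0.2  0.1]
```

View pics/c7.png

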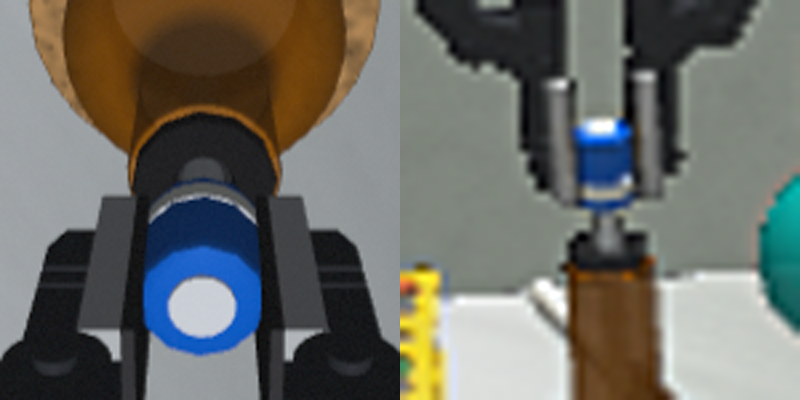

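```bash

python3 -m inch '0 0 0.005 0 0 0 1;0 0 0.004 0 0 0 1;0 0 0 0 0 0 1;0 0 0 0 0 0 1'
python3 -m inch '0 0 0.002 0 0 0 1;0 0 0 0 0 0 1'
```

```text
time: 8.67
tool_pos: [0.4596, 0.2334, 0.1307]
tool_rot: [0.0, 1.0, -0.0, -0.001]
contact_force: [0.3, 0.9, -0.2]
gripper_width: 0.184
time: 8.83
tool_pos: [0.4599, 0.2335, 0.129]
tool_rot: [0.0, 1.0, 0.0, -0.0]
contact_force: [0.7, 0.2, -0.1]
gripper_width: 0.186
```

```bash

python3 -m inch '0 0 0.001 0 0 0 1;0 0 0 0 0 0 1'
python3 -m inch '0 0 0 0 0 0 0.7;0 0 0 0 0 0 0.5;0 0 0 0 0 0 0.4;0 0 0 0 0 0 0.3;0 0 0 0 0 0 0.3;0 0 0 0 0 0 0.3'
python3 look.py 8 wrist side
python3 - <<'E'
from h import *
im=cv2.imread("pics/wrist8.png")
o=[cv2.resize(im[225:375,245:395],(400,400),interpolation=cv2.INTER_CUBIC)]
im=cv2.imread("pics/side8.png");o.append(cv2.resize(im[170:220,220:270],(400,400),interpolation=cv2.INTER_CUBIC))
cv2.imwrite("pics/c8.png",np.hstack(o))
E
```

```text
time: 9.0
tool_pos: [0.46, 0.2335, 0.1282]
tool_rot: [0.0, 1.0, -0.0, -0.0]
contact_force: [1.3, 0.0, -0.6]
gripper_width: 0.179
time: 9.5
tool_pos: [0.46, 0.2335, 0.1283]
tool_rot: [-0.0, 1.0, 0.0, 0.0]
contact_force: [-0.2, 0.0, -0.9]
gripper_width: 0.701
9.6 [0.46000863 0.2335031  0.12833779] [-0.  1.  0.  0.] 59.3 [ 0.3  0.3 -0.8]
```

View pics/c8.png

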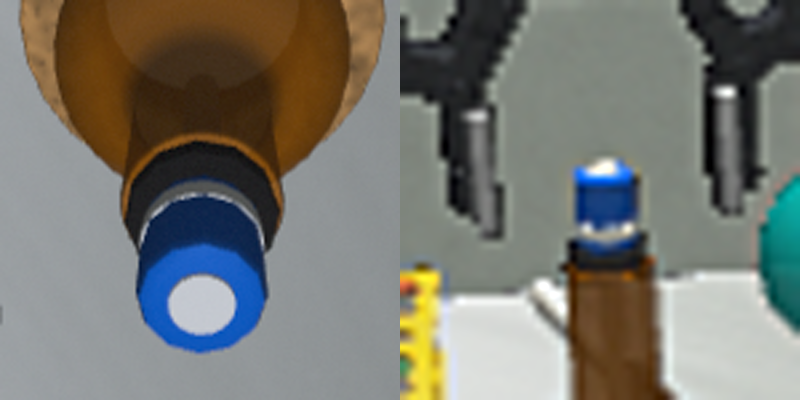

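```bash

python3 -m inch '0 -0.003 0 0 0 0 0;0 0 0 0 0 0 0;0 0 0.01 0 0 0 0;0 0 0.015 0 0 0 0;0 0 0.012 0 0 0 0;0 0 0.008 0 0 0 0;0 0 0 0 0 0 0;0 0 0 0 0 0 0'
python3 look.py 9 wrist
```

```text
time: 10.27
tool_pos: [0.4594, 0.2363, 0.0824]
tool_rot: [0.0, 1.0, 0.0, -0.001]
contact_force: [-0.6, 0.1, -0.1]
gripper_width: 0.999
10.3167 [0.46009262 0.23649814 0.08328434] [ 0.  1. -0. -0.] 84.9 [0.2 0.6 0.3]
```

View pics/wrist9.png

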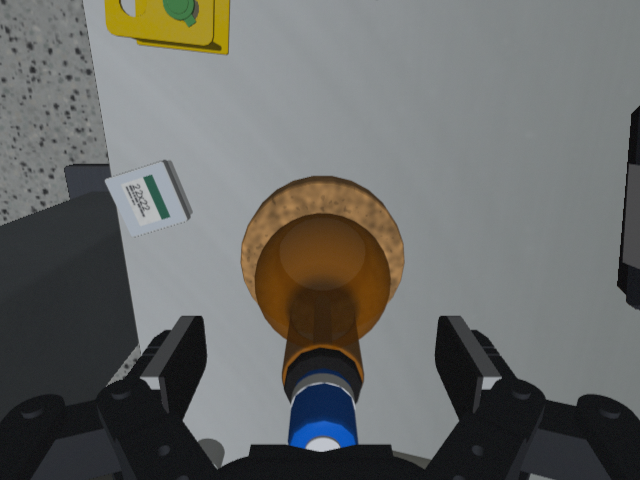

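```bash

python3 -m inch '0 0 0 0 0 0 0.4;0 0 0 0 0 0 0.6;0 0 0 0 0 0 1;0 0 0 0 0 0 1;0 0 0 0 0 0 1;0 0 0 0 0 0 1;0 0 0 0 0 0 1;0 0 0 0 0 0 1;0 0 0 0 0 0 1'
python3 look.py 10 wrist side
```

```text
time: 11.07
tool_pos: [0.4601, 0.2366, 0.0838]
tool_rot: [-0.0, 1.0, -0.0, 0.0]
contact_force: [-0.8, 0.2, 3.7]
gripper_width: 0.287
11.1667 [0.46014392 0.23660505 0.08374912] [-1.e-04  1.e+00 -0.e+00  1.e-04] 24.3 [-1.5 -0.5  4.3]
```

View pics/wrist10.png

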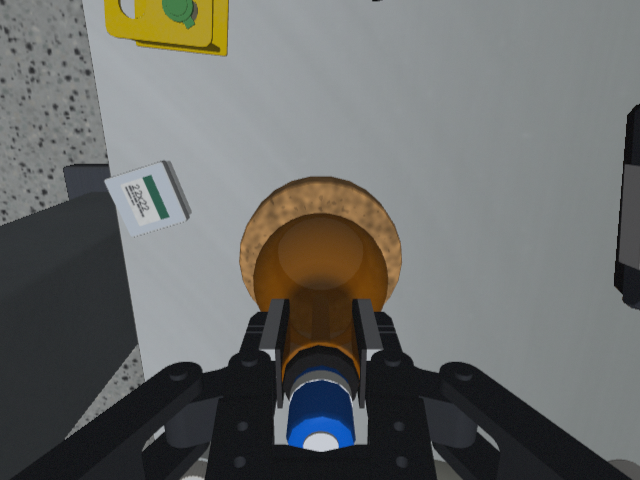

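```bash

python3 -m inch '0 0 -0.004 0 0 0 1;0 0 -0.01 0 0 0 1;0 0 -0.02 0 0 0 1;0 0 -0.025 0 0 0 1;0 0 -0.025 0 0 0 1;0 0 -0.025 0 0 0 1;0 0 -0.016 0 0 0 1;0 0 0 0 0 0 1;0 0 0 0 0 0 1'
python3 look.py 11 wrist side scene
python3 - <<'E'
from h import *
C={n:camera_info(n) for n in("scene","side")}
print("eyep",tri(C["scene"],(350,98),C["side"],(475,165)),tri(C["scene"],(337,113),C["side"],(445,158)))
a=cv2.imread("pics/side11.png")[100:280,180:360]; b=cv2.imread("pics/wrist11.png")[200:480,180:460]
cv2.imwrite("pics/c11.png",np.hstack([cv2.resize(a,(400,400)),cv2.resize(b,(400,400))]))
E
```

```text
time: 11.92
tool_pos: [0.4604, 0.2366, 0.209]
tool_rot: [-0.0, 1.0, 0.0, 0.001]
contact_force: [0.1, 0.4, -3.1]
gripper_width: 0.293
12.0667 [0.45882799 0.23606073 0.20594221] [ 6.0e-04  1.0e+00  0.0e+00 -1.8e-03] 24.8 [ 0.1 -0.2 -2.6]
eyep (array([ 0.69798941, -0.28515911,  0.3570227 ]), np.float64(0.002785995074670305)) (array([ 0.695072  , -0.20815595,  0.33707804]), np.float64(0.013897184459618928))
```

View pics/c11.png

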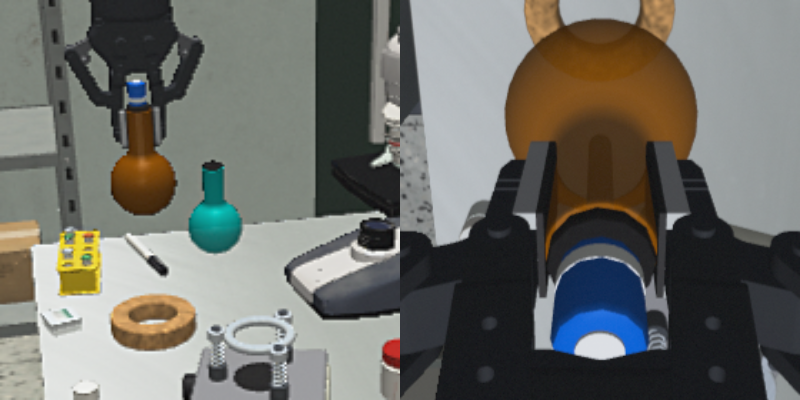

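```bash

python3 -m inch '0.004 0.017 0 0 0 0 1;0.008 0.034 0 0 0 0 1;0.008 0.034 0 0 0 0 1;0.008 0.034 0 0 0 0 1;0.008 0.034 0 0 0 0 1;0.008 0.034 0 0 0 0 1;0.008 0.034 0 0 0 0 1;0.008 0.034 0 0 0 0 1;0.008 0.034 0 0 0 0 1;0.004 0.017 0 0 0 0 1'
python3 -m inch '0 0 0 0 0 0 1;0 0 0 0 0 0 1;0 0 0 0 0 0 1'
python3 look.py 12 wrist side scene
```

```text
time: 12.9
tool_pos: [0.5314, -0.0728, 0.2062]
tool_rot: [0.0, 1.0, -0.001, -0.001]
contact_force: [0.8, 0.7, -2.4]
gripper_width: 0.287
time: 13.15
tool_pos: [0.5312, -0.0688, 0.2068]
tool_rot: [-0.001, 1.0, 0.0, -0.001]
contact_force: [0.2, 0.2, -2.9]
gripper_width: 0.289
13.3 [ 0.5316416  -0.06832795  0.20777846] [-2.e-04  1.e+00  8.e-04 -4.e-04] 24.6 [ 0.4 -0.1 -1.7]
```

View pics/wrist12.png

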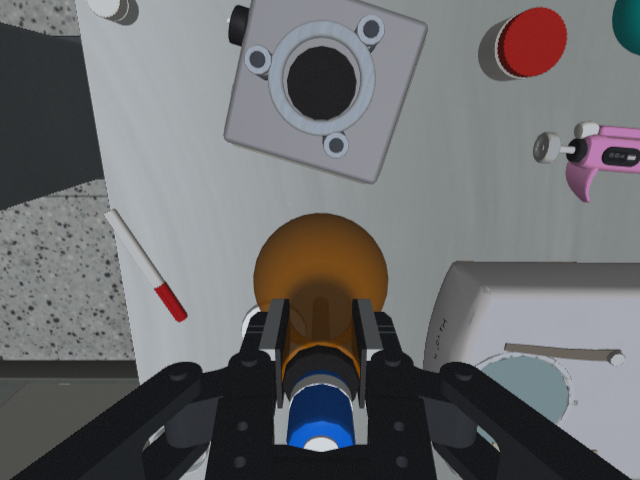

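```bash
python3 - <<'E'
from h import *
import json
w=json.load(open("pics/wrist12.json"));im=cv2.imread("pics/wrist12.png")
hsv=cv2.cvtColor(im,cv2.COLOR_BGR2HSV)
print(im[77,255:390:3].tolist()[:20])
# radial edges of inner dark disc and ring via hough
g=cv2.GaussianBlur(cv2.cvtColor(im,cv2.COLOR_BGR2GRAY),(3,3),0)
e=cv2.Canny(g,25,60)
c0=np.array([322,77.])
for r0,r1,n in((47,60,"outer"),(36,44,"inner")):
    ys,xs=np.nonzero(e); r=np.hypot(xs-c0[0],ys-c0[1]); k=(r>r0)&(r<r1)
    pts=np.c_[xs[k],ys[k]].astype(np.float32)
    for it in range(4):
        el=cv2.fitEllipse(pts); (cx,cy),(a,b),t=el; th=np.radians(t)
        d=pts-[cx,cy]; u=d@[np.cos(th),np.sin(th)]; v=d@[-np.sin(th),np.cos(th)]
        q=np.hypot(u/(a/2),v/(b/2)); kk=abs(q-1)<.05; pts=pts[kk]
    print(n,el,len(pts),onz(w,cx,cy,.0955),onz(w,cx,cy,.100))
cv2.imwrite("pics/c12.png",np.hstack([cv2.resize(im[0:160,240:400],(400,400)),cv2.cvtColor(cv2.resize(e[0:160,240:400],(400,400)),cv2.COLOR_GRAY2BGR)]))
E
```

```text
[[147, 140, 139], [144, 138, 136], [74, 68, 65], [73, 65, 61], [81, 74, 71], [169, 158, 148], [169, 156, 146], [168, 156, 146], [167, 155, 145], [115, 110, 107], [147, 140, 138], [33, 33, 33], [34, 34, 34], [34, 30, 33], [33, 32, 33], [35, 34, 33], [36, 36, 36], [35, 32, 33], [36, 34, 33], [33, 31, 31]]
outer ((321.3304748535156, 77.93588256835938), (107.4911117553711, 113.65316009521484), 5.669641494750977) 618 [0.53176867 0.02765976 0.0955    ] [0.5317724  0.02737797 0.1       ]
inner ((321.5757141113281, 77.6939926147461), (80.04851531982422, 83.49032592773438), 175.36688232421875) 374 [0.5319125  0.02779173 0.0955    ] [0.53191367 0.0275076  0.1       ]
```

View pics/c12.png

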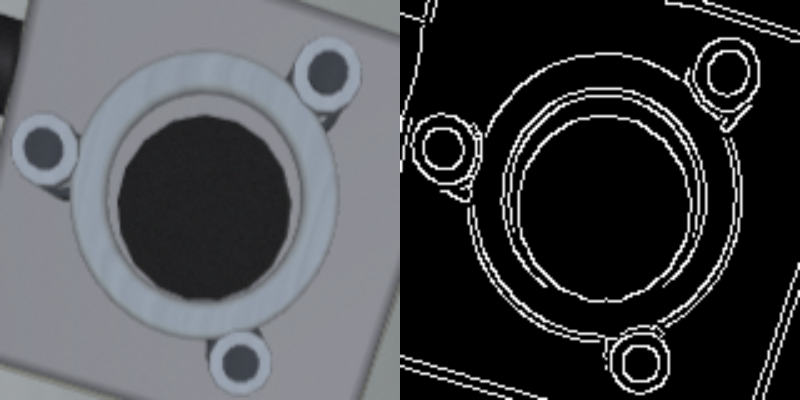

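```bash

python3 -m inch '0 -0.016 0 0 0 0 1;0 -0.03 0 0 0 0 1;0 -0.03 0 0 0 0 1;0 -0.02 0 0 0 0 1;0 0 0.01 0 0 0 1;0 0 0.015 0 0 0 1;0 0 0.01 0 0 0 1;0 0 0 0 0 0 1;0 0 0 0 0 0 1'
python3 look.py 13 wrist side scene
python3 - <<'E'
from h import *
C={n:camera_info(n) for n in("scene","side")}; o=[]
for n in C:
    im=cv2.imread(f"pics/{n}13.png"); x,y=(int(v) for v in proj(C[n],(0.532,0.0275,0.12))); print(n,x-40,y-40)
    o.append(cv2.resize(im[y-40:y+40,x-40:x+40],(400,400),interpolation=cv2.INTER_CUBIC))
cv2.imwrite("pics/c13.png",np.hstack(o))
E
```

```text
time: 14.05
tool_pos: [0.5312, 0.0265, 0.1722]
tool_rot: [-0.0, 1.0, 0.0, -0.001]
contact_force: [-0.1, -0.5, -2.8]
gripper_width: 0.289
14.2 [0.53253662 0.02616628 0.17420904] [ 1.e-04  1.e+00 -2.e-04  7.e-04] 24.8 [ 0.6 -0.3 -1.3]
scene 298 192
side 255 199
```

View pics/c13.png

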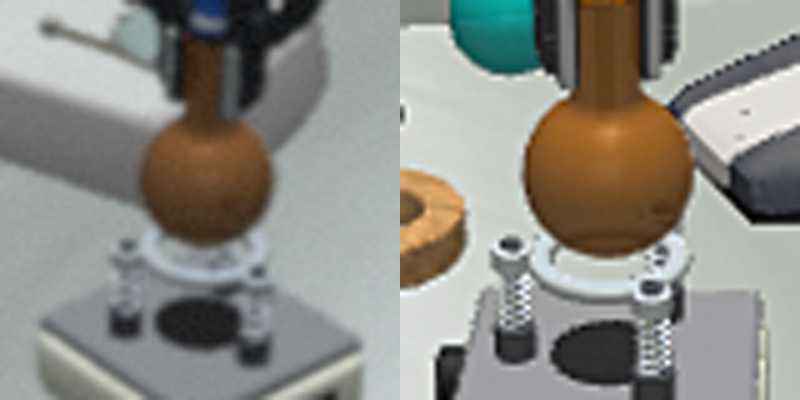

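View pics/wrist13.png

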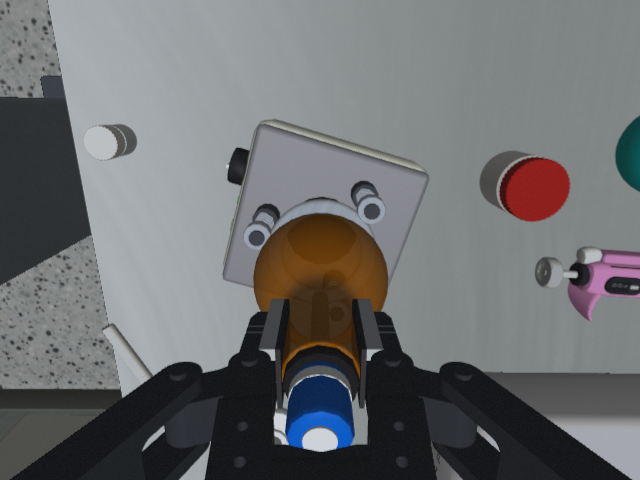

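```bash

python3 -m inch '0 -0.001 0.003 0 0 0 1;0 0 0.004 0 0 0 1;0 0 0.003 0 0 0 1;0 0 0 0 0 0 1;0 0 0 0 0 0 1'
python3 -m inch '0 0 0.001 0 0 0 1;0 0 0.001 0 0 0 1;0 0 0 0 0 0 1;0 0 0 0 0 0 1'
python3 -m inch '0 0 0.001 0 0 0 1;0 0 0.001 0 0 0 1;0 0 0 0 0 0 1;0 0 0 0 0 0 1'
```

```text
time: 14.62
tool_pos: [0.5317, 0.0275, 0.1628]
tool_rot: [-0.0, 1.0, -0.0, -0.0]
contact_force: [0.5, 0.5, -2.2]
gripper_width: 0.285
time: 14.95
tool_pos: [0.532, 0.0275, 0.1614]
tool_rot: [0.0, 1.0, -0.0, 0.0]
contact_force: [0.3, -0.0, -3.1]
gripper_width: 0.29
time: 15.28
tool_pos: [0.5322, 0.0275, 0.1598]
tool_rot: [0.0, 1.0, 0.0, 0.0]
contact_force: [-1.7, -0.5, 1.7]
gripper_width: 0.292
```

```bash

python3 look.py 14 side scene
python3 -m inch '0 0 0.001 0 0 0 1;0 0 0.001 0 0 0 1;0 0 0.001 0 0 0 1;0 0 0.001 0 0 0 1;0 0 0 0 0 0 1;0 0 0 0 0 0 1'
python3 -m inch '0 0 0.001 0 0 0 1;0 0 0.001 0 0 0 1;0 0 0.001 0 0 0 1;0 0 0 0 0 0 1;0 0 0 0 0 0 1'
```

```text
15.3833 [0.5321647  0.02744777 0.15973341] [1.e-04 1.e+00 0.e+00 2.e-04] 24.6 [-1.6  0.1  1.3]
time: 15.88
tool_pos: [0.5321, 0.0275, 0.1556]
tool_rot: [0.0, 1.0, -0.0, 0.0]
contact_force: [-2.4, -0.5, 3.5]
gripper_width: 0.288
time: 16.3
tool_pos: [0.5322, 0.0274, 0.1526]
tool_rot: [0.0, 1.0, -0.0, 0.0]
contact_force: [-1.8, 0.4, 5.7]
gripper_width: 0.29
```

```bash

python3 -m inch '0 0 0.001 0 0 0 1;0 0 0.001 0 0 0 1;0 0 0.001 0 0 0 1;0 0 0.001 0 0 0 1;0 0 0 0 0 0 1;0 0 0 0 0 0 1'
python3 look.py 15 wrist side scene
python3 - <<'E'
from h import *
C={n:camera_info(n) for n in("scene","side")}; o=[]
for k in (14,15):
  for n in C:
    im=cv2.imread(f"pics/{n}{k}.png"); x,y=(int(v) for v in proj(C[n],(0.532,0.0275,0.11)))
    o.append(cv2.resize(im[y-30:y+30,x-40:x+40],(400,300),interpolation=cv2.INTER_CUBIC))
cv2.imwrite("pics/c15.png",np.vstack([np.hstack(o[:2]),np.hstack(o[2:])]))
E
```

```text
time: 16.8
tool_pos: [0.5322, 0.0274, 0.149]
tool_rot: [0.0, 1.0, 0.0, 0.0]
contact_force: [-2.8, -0.4, 8.3]
gripper_width: 0.289
16.95 [0.53224035 0.02738754 0.14910853] [ 1.e-04  1.e+00 -0.e+00  3.e-04] 24.8 [-4.  -2.   7.6]
```

View pics/c15.png

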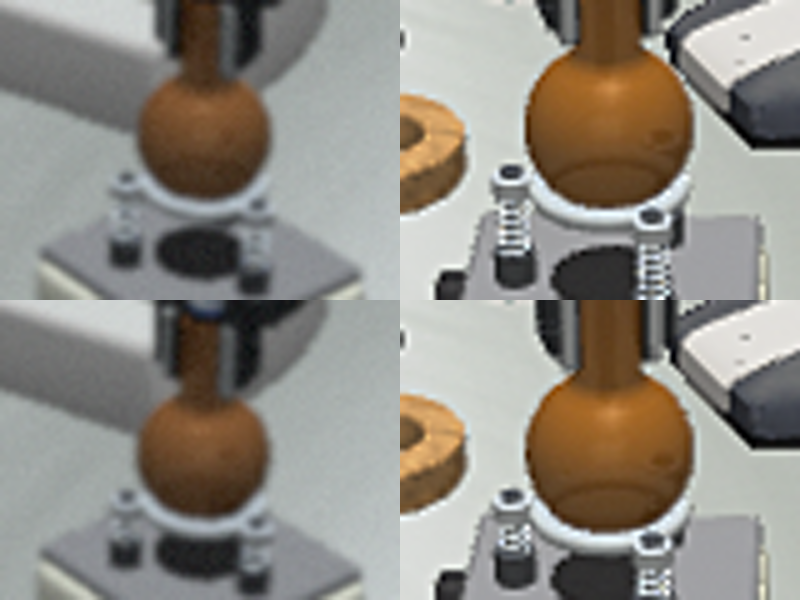

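View pics/wrist15.png

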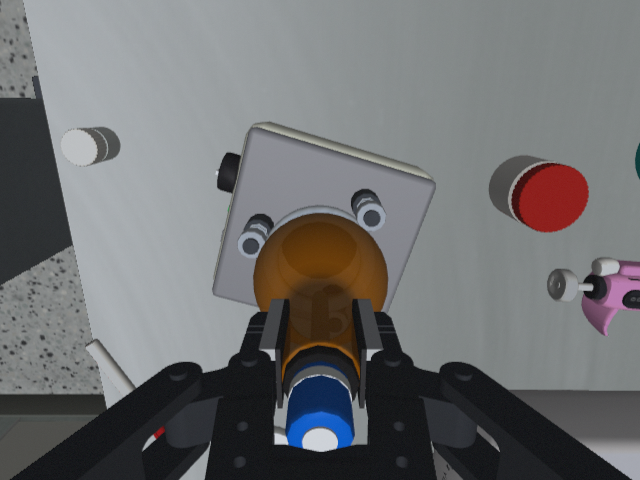

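View pics/side15.png

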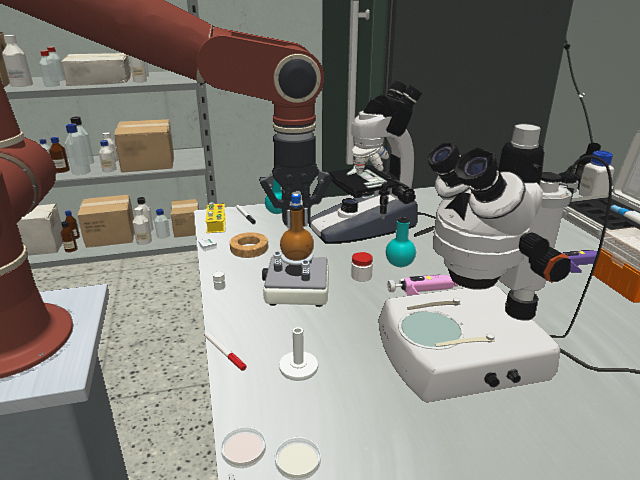

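```bash

python3 -m inch '0 0 0 0 0 0 1;0 0 0 0 0 0 1;0 0 0 0 0 0 1;0 0 0 0 0 0 1'
python3 -c "
from plant import *
print(job_done())"
```

```text
time: 17.28
tool_pos: [0.5322, 0.0274, 0.1491]
tool_rot: [0.0, 1.0, 0.0, 0.0]
contact_force: [-3.2, -1.4, 7.1]
gripper_width: 0.289
the job is handed in; nothing more can be done
None
```

I fitted the probe in the amber flask, set the flask in the mixer's ring, pressed it down, and handed the job in at about 17.3 s of the 51 s. The arm still grips the neck and holds the ring down.

- **Probe:** I put it through the stopper hole without measurable contact force and let go while the flask stood in the cork ring. The pictures showed its head resting on the stopper, then and in the final views.
- **Flask and ring:** I lifted the flask upright by the neck and pressed it about 11–13 mm into the ring's 15 mm travel. The tool position gives about 12 mm, the shift of the spring cups in the picture about 11 mm, and the force about 13 mm. The push stayed steady at 7–8 N, just short of the stop.
- **Disagreements:** A sideways force of about 3–4 N built up during pressing, which suggests the flask is roughly 1 mm off the ring's centre. I left it as it was. The cameras also disagreed by 1–2 mm on positions, within their calibration.
- **Other things on the bench:** I saw nothing else moved in the last pictures, though I checked this only by eye.

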